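Sort tagged bag-lock housings into pass and reject clip nests

TASK

Sort the two tagged bag-lock housings: the one with the round tag has passed and goes into the nest marked with a disc, the one with the X tag is a reject and goes into the nest marked with an X, tags up. Tuck one ear of each housing under the nest's fixed lip and press the other end down, without slamming it, until it lies flat and the sprung clip has snapped back over the ear. Leave the untagged housing and everything else on the bench where it is.

Things in the scene. Friction and masses are not known exactly. Their poses are not given: they have to be found in the camera images.
- housing_disc_center (a point): steel bag-lock housing: block 50 x 38 x 28 mm (x, y, z), at each end (+-x) an ear 10 long, 38 wide, 6 thick, flush with the underside; 70 mm over the ears; same either way round. About 150 g. Starts flat on the bench. On the middle of its top is a raised round brass tag (disc 24 mm across, 3 mm high). Point: its centre, 14 mm above the underside, z up.
- housing_cross_center (a point): steel bag-lock housing: block 50 x 38 x 28 mm (x, y, z), at each end (+-x) an ear 10 long, 38 wide, 6 thick, flush with the underside; 70 mm over the ears; same either way round. About 150 g. Starts flat on the bench. On the middle of its top is a raised X-shaped brass tag (two crossed diagonal bars 32 x 7 x 3 mm). Point: its centre, 14 mm above the underside, z up.
- housing_plain_center (a point): steel bag-lock housing: block 50 x 38 x 28 mm (x, y, z), at each end (+-x) an ear 10 long, 38 wide, 6 thick, flush with the underside; 70 mm over the ears; same either way round. About 150 g. Starts flat on the bench. It has no tag and stays where it is. Point: its centre, 14 mm above the underside, z up.
- nest_disc_floor (a point): the pass nest, a fixed grey fixture marked with a round brass disc. Point: middle of the pocket floor, 22 mm above the bench; x runs from lip to clip, y across, z up. Four cheeks beside the ears (x = +-26 to +-36 mm, inner faces at y = +-22 mm, 10 and 12 mm high) locate the housing sideways; between them the sides are open for fingers over the floor, 66 mm wide.
- nest_disc_lip (a point): middle of the lower inner edge of this nest's fixed lip, at x = -30.5, z = +10 mm from the floor point; lip 4 mm thick, back wall under it at x = -36 mm. It stops a housing going straight down: tilted 20 to 25 degrees, clip end high, an ear slides under it to the back wall; then the housing swings down until its other ear rests on the clip's ramp.
- nest_disc_mark (a point): brass mark of this nest (a round brass disc), on a low step beyond the clip, 60 mm along x from the floor point, 12 mm below the floor; point on its underside
- clip_disc (a joint): sprung clip 20 mm wide at the pocket's +x end, hinged about y 16 mm below the floor at x = +38.5 mm: 0 closed, grows to 0.4 rad when pushed outwards, spring returns it. Arm's inner face x = +36.5; nose to x = +32, its underside 7.5 mm over the floor; a steep ramp above it to the clip's top at 21 mm. Pushed down with some 5 to 20 N near this end, the ear passes and the clip snaps over it.
- nest_cross_floor (a point): the reject nest, a fixed grey fixture marked with a brass X. Point: middle of the pocket floor, 22 mm above the bench; x runs from lip to clip, y across, z up. Four cheeks beside the ears (x = +-26 to +-36 mm, inner faces at y = +-22 mm, 10 and 12 mm high) locate the housing sideways; between them the sides are open for fingers over the floor, 66 mm wide.
- nest_cross_lip (a point): middle of the lower inner edge of this nest's fixed lip, at x = -30.5, z = +10 mm from the floor point; lip 4 mm thick, back wall under it at x = -36 mm. It stops a housing going straight down: tilted 20 to 25 degrees, clip end high, an ear slides under it to the back wall; then the housing swings down until its other ear rests on the clip's ramp.
- nest_cross_mark (a point): brass mark of this nest (a brass X), on a low step beyond the clip, 60 mm along x from the floor point, 12 mm below the floor; point on its underside
- clip_cross (a joint): sprung clip 20 mm wide at the pocket's +x end, hinged about y 16 mm below the floor at x = +38.5 mm: 0 closed, grows to 0.4 rad when pushed outwards, spring returns it. Arm's inner face x = +36.5; nose to x = +32, its underside 7.5 mm over the floor; a steep ramp above it to the clip's top at 21 mm. Pushed down with some 5 to 20 N near this end, the ear passes and the clip snaps over it.
- wax_jar_mid (a point): small amber glass jar with a metal cap, 36 mm across, 34 mm tall; point at its centre. Bystander.
- punch_mid (a point): slim steel setting punch standing upright, 20 mm across at foot, 124 mm tall; point half-way up. Bystander.
- mallet_mid (a point): white-headed mallet lying down, head 52 mm thick and 85 mm long, wooden handle 200 mm long towards the head's -x; point in the head. Bystander.
- awl_grip (a point): awl with a handle, 150 mm long, lying along its x; point on the handle. Bystander.
- brass_ring_mid (a point): flat brass ring, 40 mm outside, 5 mm thick; point at its centre. Bystander.
- snap_tin_mid (a point): round metal tin, 66 mm across, 30 mm tall; point at its centre. Bystander.
- dapping_block_mid (a point): plain steel block 50 x 50 x 40 mm; point at its centre. Bystander.
Things that resemble listed ones, but are neither listed nor needed, are in the scene too. Leave any orange or red look-alike of the part that bears housing_cross_center alone.

How it is judged:
At the end, for the whole second after the job is handed in: Each tagged housing lies at rest in the nest that bears its mark, tag up: centred within 4 mm along and across the pocket, level (tilt under 0.06 rad), in line with the pocket either way round (0.12 rad), its centre 11 to 16.5 mm above the pocket's floor, and both clips sprung back (under 0.05 rad) (x of housing_disc_center in the frame of nest_disc_floor between -0.004 and 0.004 m and y of housing_disc_center in the frame of nest_disc_floor between -0.004 and 0.004 m and z of housing_disc_center in the frame of nest_disc_floor between 0.011 and 0.0165 m and angle between each of housing_disc_center, housing_cross_center's own z axis and vertical below 0.06 rad and angle between the x axis of housing_disc_center and the x axis of nest_disc_floor, either way round below 0.12 rad and value of joint each of clip_disc, clip_cross below 0.05 rad and linear speed of each of housing_disc, housing_cross below 0.01 m/s and x of housing_cross_center in the frame of nest_cross_floor between -0.004 and 0.004 m and y of housing_cross_center in the frame of nest_cross_floor between -0.004 and 0.004 m and z of housing_cross_center in the frame of nest_cross_floor between 0.011 and 0.0165 m and angle between the x axis of housing_cross_center and the x axis of nest_cross_floor, either way round below 0.12 rad); the robot touches nothing.
It fails at once if the housing is rammed into its nest (over 80 N) (contact force between any of housing_disc, housing_cross and nest_disc above 80 N or contact force between any of housing_disc, housing_cross and nest_cross above 80 N).
It fails at once if the untagged housing or a bystander is moved by more than 30 mm (distance of any of housing_plain_center, wax_jar_mid, punch_mid, mallet_mid, awl_grip, brass_ring_mid, snap_tin_mid, dapping_block_mid from where it was at the start of the episode above 0.03 m).
It also fails if it takes over 67 s, if anything falls off the work surface, if the arm or the gripper's body presses on something with over 40 N, if the wrist force passes 120 N, or if a joint passes its speed limit or range.

ROBOT

A 6-joint arm with a two-finger parallel gripper is mounted at the origin on the work surface. World frame = base frame: x ahead of the robot, y to its left, z up, the work surface at z = 0. Lengths are in m, angles in rad, forces in N, time in s.
With the tool pointing down it reaches from about 0.4 to 0.925 m from the base axis. Payload 3.4 kg.
Tool frame: the origin (TCP) lies at the very end of the fingers, on their centre line; the grasp point (between the pads) lies bot.grip_depth behind it (bot.grip_depth is the distance from the TCP to the grasp point, in m); z points along the fingers, y is the line along which they close (so a half turn about z gives the same grasp; the last joint's range is limited). The gripper opens to 85 mm and grips with 20 to 120 N. Pads are 22 mm wide; open, the fingers measure 114 mm over their backs; the gripper's body (76 mm by 85 mm) begins 54 mm behind the grasp point. The pads swing forward as they close: fully open they stand 13 mm farther back than shut.
Start: joints at [1.044, 0.307, 1.506, -0, 1.328, -0.073], TCP at [0.252, 0.517, 0.231] pointing down, gripper open.
Joint ranges: [-3.12, 3.12], [-1.05, 2.28], [0.14, 2.33], [-1.42, 4.57], [0.1, 2.73], [-2.68, 2.68]. Speed limits (rad/s): [2.57, 2.57, 3.14, 3.14, 3.14, 3.14].

INTERFACE

Orientations are given as [roll, pitch, yaw] about the fixed x, y, z axes, in that order (R = Rz(yaw) Ry(pitch) Rx(roll)).
In Python, from plant import bot gives the robot as it stands.
- The arm moves only by the tool play_rows, never from a script. Its argument "commands" is a list of rows, each a list of 4 numbers: the shift along the tool's x, y, z in m, then the turn about the tool's z in rad. In form: [[dx, dy, dz, spin], ...]. A call has exactly 10 rows; each row is the pose to reach, as a shift and turn from the pose commanded when the call began, along the tool's axes at that moment; what a row does not reach only later rows make up. A row lasts 1/10 s, in which the tool goes at most 50 mm and 8.59 degrees, less where a joint would pass 70% of its speed; a pose out of reach is approached as far as the arm can. A call with a gripper value outside its range is refused whole. "gripper" is the opening, from 0 (shut) to 1 (fully open), set as the call begins (left out, the last holds). The fingers move at their own pace and stop on an object; "newtons" is the grip in N (left out, the last holds). Time passes only in rows, so rows that repeat a pose let the fingers close, or fill a call up. It gives the time, the measured TCP pose, the force, the opening and the grip force at its end, in the units of the state.
- bot.read_state(): the state, without advancing time (a new reading comes with each control period).
- bot.read_camera(name): name is "side" or "top" or "wrist"; returns a dict with "color" (480x640x3 uint8, blue, green, red), "fx", "fy", "cx", "cy" (pixels), "R" (3x3) and "t" (3): a world point X has camera coordinates R X + t. Camera axes: x right, y down, z forward; pixel columns grow to the right and rows downward; lengths in m; the calibration is good to about 2 mm. A picture is of the moment at which its call begins. There is no depth.
- bot.close_job(): hands the job in; it is judged then, once.
Trained networks look in the newest picture that a camera, given by its name, has taken for a name from the list of things; names that differ only in an ending like _2 or _b are one class to them, and where a whole thing is asked for, a point or a joint stands for the part that bears it (a point fixed in the world has none). Each returns a list of dicts, best first, with "confidence" (0 to 1); they miss things now and then, are a little off and sometimes report something else, mostly with a low value. They report only what shows in the picture. A call takes as long as a camera call. They do not tell look-alikes from the thing itself.
- bot.cut_out(target, camera): "pixels" (480x640 bool, what is visible of it) and "box" ([left, top, right, bottom] in pixels, round what is visible of it).
The state is a dict: "time": time; "joint_positions": joint angles; "qd": joint speeds; "tau": joint torques, N m; "tool_pos": TCP position; "tool_rot": TCP orientation; "contact_force": force on the tool from outside, world axes, zero at the start; "moment": the same for the moment, N m; "grip_width": finger opening in m; "grip_force": force on a finger pad.
Only numpy, scipy, OpenCV 4.12 (cv2) and the standard library are available. Lean on these libraries where they do the work, as an engineer would, in place of code of your own. Each camera call takes 0.05 s, during which the arm holds its last target. There are 200 camera calls.

## Working session

There is one attempt and no reset: what is moved stays moved. The work goes in short steps, Python scripts to look and compute and a tool call to move; the robot and the scene stay as the last step left them, time stands still between calls to the robot, and variables do not carry over. Pictures are saved under pics/ and viewed, at most 10 in all, crops included, and the job is handed in when it is done.

Besides the shell and the picture viewer there is one more tool, called after ">>>" by a JSON object that holds its "fn" and its "kwargs". play_rows: Moves the arm, as the interface text tells. Its arguments: {"type":"object","properties":{"commands":{"type":"array","items":{"type":"array","items":{"type":"number"}}},"gripper":{"type":"number"},"newtons":{"type":"number"}},"required":["commands"]}

```bash
ls; mkdir -p pics; cat > h.py <<'E'
import numpy as np, cv2
from plant import bot
def ray(c,u,v,z):
    d=c["R"].T@np.array([(u-c["cx"])/c["fx"],(v-c["cy"])/c["fy"],1.]); o=-c["R"].T@c["t"]
    return o+d*(z-o[2])/d[2]
def proj(c,X):
    p=np.array(X)@c["R"].T+c["t"]; return p[...,:2]/p[...,2:]*[c["fx"],c["fy"]]+[c["cx"],c["cy"]]
E
python3 - <<'E'
from h import *
s=bot.read_state(); print(s); print(bot.grip_depth)
for n in ["top","side"]:
    c=bot.read_camera(n); cv2.imwrite(f"pics/{n}0.png",c["color"]); print(n,c["fx"],c["cx"],c["cy"],c["R"].round(3).tolist(),c["t"].round(3).tolist())
    for k in ["housing_disc_center","housing_cross_center","housing_plain_center","nest_disc_floor","nest_cross_floor","nest_disc_mark","nest_cross_mark","clip_disc","clip_cross"]:
        try:
            for r in bot.cut_out(k,n)[:4]:
                m=r["pixels"]; cv=np.argwhere(m).mean(0)[::-1]
                print(k,round(r["confidence"],2),np.round(r["box"]),cv.round(1),ray(c,*cv,0.02).round(3))
        except Exception as e: print(k,e)
E
```

```text
pics
{'time': 0.0, 'joint_positions': array([ 1.04449557e+00,  3.07587224e-01,  1.50764613e+00, -3.78519154e-05,
        1.32839600e+00, -7.35408810e-02]), 'qd': array([-0.00161505,  0.00099173,  0.00014513,  0.00148725,  0.00093147,
       -0.00063044]), 'tau': array([-1.74209181e-03, -4.57550490e+01, -2.51914161e+01, -2.50888206e-04,
        1.31644591e-02,  2.77834732e-05]), 'tool_pos': array([0.2512453 , 0.51644683, 0.23038317]), 'tool_rot': array([-3.13955876e+00, -1.13018538e-04,  2.68884178e+00]), 'contact_force': array([-0.41189624, -0.76327802,  0.70542107]), 'moment': array([0.03730877, 0.02430272, 0.02752928]), 'grip_force': 0.0, 'grip_width': 0.08527378406559327}
0.0187
top 517.3494814767407 326.78260640875385 247.0213744400507 [[-0.024, -1.0, -0.009], [-0.99, 0.025, -0.141], [0.141, 0.006, -0.99]] [0.015, 0.525, 1.031]
housing_disc_center 0.84 [220. 274. 251. 314.] [231.9 292.2] [0.438 0.201 0.02 ]
housing_disc_center 0.55 [379. 194. 387. 204.] [382.5 198.6] [ 0.629 -0.119  0.02 ]
housing_cross_center 0.89 [290. 326. 322. 352.] [304.6 338.7] [0.34  0.052 0.02 ]
housing_c
[... 1269 characters left out ...]
.02 ]
housing_plain_center 0.7 [356. 328. 394. 363.] [373.1 344.5] [ 0.429 -0.211  0.02 ]
nest_disc_floor 0.59 [367. 248. 425. 298.] [393.3 271.1] [ 0.592 -0.123  0.02 ]
nest_disc_floor 0.55 [277. 145. 306. 175.] [289.4 158.3] [0.694 0.318 0.02 ]
nest_cross_floor 0.93 [267. 187. 324. 227.] [294.4 204.7] [0.584 0.178 0.02 ]
nest_disc_mark 0.89 [363. 247. 425. 296.] [392.9 270.8] [ 0.592 -0.122  0.02 ]
nest_cross_mark 0.65 [265. 187. 325. 226.] [294.6 204.7] [0.584 0.177 0.02 ]
clip_disc 0.52 [397. 249. 407. 262.] [403.3 257. ] [ 0.637 -0.114  0.02 ]
clip_disc 0.29 [226. 222. 258. 243.] [241.3 233.6] [0.435 0.194 0.02 ]
clip_cross 0.41 [367. 247. 427. 296.] [393.7 270.9] [ 0.593 -0.124  0.02 ]
```

```bash
python3 - <<'E'
import cv2,numpy as np
a=cv2.imread("pics/top0.png")[160:370,190:460]
cv2.imwrite("pics/top1.png",cv2.resize(a,None,fx=2.85,fy=2.85,interpolation=3))
a=cv2.imread("pics/side0.png")[130:380,190:460]
cv2.imwrite("pics/side1.png",cv2.resize(a,None,fx=2.4,fy=2.4,interpolation=3))
E
```

```text
(no output)
```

View pics/top1.png

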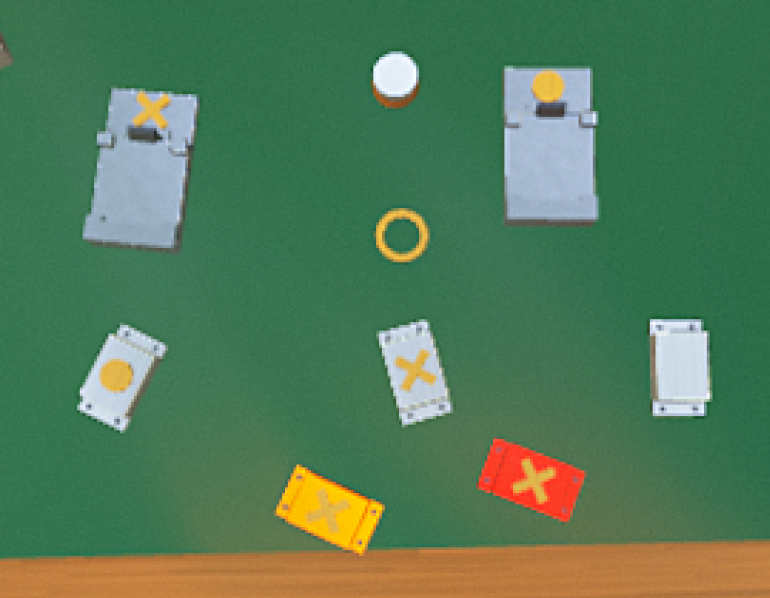

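View pics/side1.png

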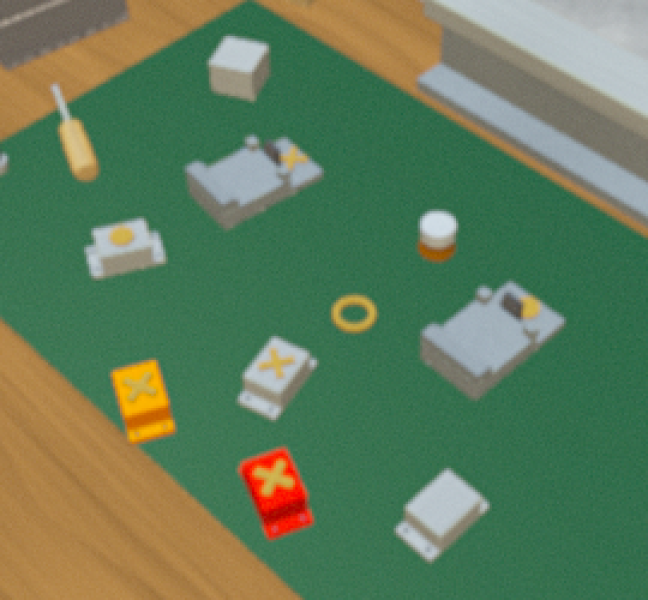

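The top crop (scale 2.85, offset 190,160) shows these candidates for each part:
- **X tag:** the steel housing is at crop (415,372), full px (335,291). The orange one at px (305,339) and the red one at px (376,328) are look-alikes, so the bare steel one fits the description.
- **Round tag:** crop (118,375), full px (232,292).
- **Plain:** px (428,289).
- **Nests:** the X-marked nest is at px (240,220) and the disc-marked nest at px (381,212). Both have the lip towards the robot.

The side crop agrees with this, and both enlarged crops confirm the choice. Next I'll fit precise poses.

```bash
cat > fit.py <<'E'
from h import *
from scipy.optimize import minimize
def box(x0,x1,y0,y1,z0,z1): return np.array([[x,y,z] for x in(x0,x1) for y in(y0,y1) for z in(z0,z1)])/1000
H=[box(-25,25,-19,19,0,28),box(-35,35,-19,19,0,6)]
def nest(L1,L2,L3): return [box(-L1,L3,-33,33,0,22),box(-L1,L2,-33,33,0,10),box(-L1,-30.5,-33,33,22,36),box(26,36,22,33,22,34),box(26,36,-33,-22,22,34)]
def place(P,p):
    c,s=np.cos(p[2]),np.sin(p[2]); return P@np.array([[c,s,0],[-s,c,0],[0,0,1]])+[p[0],p[1],0]
def render(c,parts,p,S=8,ws=None):
    im=np.zeros((480,640),np.uint8)
    for P in parts:
        q=cv2.convexHull((proj(c,place(P,p))*16).round().astype(np.int32).reshape(-1,1,2)); cv2.fillConvexPoly(im,q,255,cv2.LINE_AA,4)
    return cv2.GaussianBlur(im.astype(np.float32)/255,(0,0),1.0)
def fit(obs,parts,p0):
    T=[(c,cv2.GaussianBlur(m.astype(np.float32),(0,0),1.0)) for c,m in obs]
    f=lambda p:sum(((render(c,parts(p) if callable(parts) else parts,p)-m)**2).sum() for c,m in T)
    n=len(p0); sx=np.array([p0]+[np.array(p0)+np.eye(n)[i]*([.004,.004,.08]+[4]*9)[i] for i in range(n)])
    r=minimize(f,p0,method="Nelder-Mead",options=dict(initial_simplex=sx,xatol=1e-4,fatol=.01,maxiter=900)); return r.x,r.fun
E
cat > m1.py <<'E'
from fit import *
C={n:bot.read_camera(n) for n in("top","side")}
def pick(k,n,px):
    for r in bot.cut_out(k,n):
        if np.hypot(*(np.argwhere(r["pixels"]).mean(0)[::-1]-px))<6: return r["pixels"]
import sys
for k,p0,pt,ps in[("housing_disc_center",[.437,.197,-.4],(232,292),(241,234)),("housing_cross_center",[.434,-.015,.2],(335,291),(304,287))]:
    m={"top":pick(k,"top",pt),"side":pick(k,"side",ps)}
    for use in(("top",),("side",),("top","side")):
        if all(m[u] is not None for u in use): x,f=fit([(C[u],m[u]) for u in use],H,p0); print(k,use,x.round(4),round(f,1))
for k,p0,pt,ps in[("nest_disc_floor",[.6,-.118,0],(381,212),(393,271)),("nest_cross_floor",[.59,.18,-.1],(239.6,220),(294.4,205))]:
    m={"top":pick(k,"top",pt),"side":pick(k,"side",ps)}
    for use in(("top",),("side",),("top","side")):
        if all(m[u] is not None for u in use):
            x,f=fit([(C[u],m[u]) for u in use],lambda p:nest(*p[3:6]),p0+[46,76,45]); print(k,use,x.round(4),round(f,1))
    for u in C:   # mark by colour
        c=C[u]; hsv=cv2.cvtColor(c["color"],cv2.COLOR_BGR2HSV); b=cv2.inRange(hsv,(15,110,110),(32,255,255))
        mk=cv2.dilate(m[u].astype(np.uint8),np.ones((7,7)))*b if m[u] is not None else b*0
        n,l,s,ce=cv2.connectedComponentsWithStats(mk)
        for i in range(1,n):
            if s[i,4]>15: print(" mark",u,s[i,4],ray(c,*ce[i],.013).round(4))
E
python3 m1.py
```

```text
housing_disc_center ('top',) [ 0.4391  0.2031 -0.498 ] 19.1
housing_disc_center ('side',) [ 0.4395  0.2028 -0.4888] 15.0
housing_disc_center ('top', 'side') [ 0.4391  0.203  -0.4819] 35.1
housing_cross_center ('top',) [ 0.4375 -0.012   0.2607] 47.8
housing_cross_center ('side',) [ 0.438  -0.0144  0.2732] 39.3
housing_cross_center ('top', 'side') [ 0.4379 -0.0128  0.2881] 95.1
nest_disc_floor ('top',) [ 5.93000e-01 -1.16000e-01 -1.47000e-02  4.80100e+01  6.95870e+01
  4.98558e+01] 26.5
nest_disc_floor ('side',) [ 5.87800e-01 -1.17400e-01 -3.82000e-02  4.02678e+01  7.43086e+01
  3.53687e+01] 39.3
nest_disc_floor ('top', 'side') [ 5.84200e-01 -1.16400e-01 -2.70000e-02  3.80152e+01  7.81932e+01
  5.43467e+01] 81.8
 mark top 92 [ 0.6493 -0.1186  0.013 ]
 mark side 48 [ 0.6511 -0.1219  0.013 ]
nest_cross_floor ('top',) [ 0.5784  0.1881 -0.132  43.7323 73.1463 50.4421] 27.6
nest_cross_floor ('side',) [ 0.5859  0.186  -0.0881 48.1193 65.6997 48.484 ] 60.1
nest_cross_floor ('top', 'side') [ 0.5835  0.1867 -0.1265 47.802  68.0946 50.4771] 102.0
 mark top 74 [0.6388 0.1793 0.013 ]
 mark side 30 [0.6386 0.1781 0.013 ]
```

```bash
cat > go.py <<'E'
from h import *
import sys
# usage: go.py x y z yaw -> tool-frame shift and spin from measured pose
def go(x,y,z,yaw):
    s=bot.read_state(); p=s["tool_pos"]; a=s["tool_rot"][2]; d=np.array([x,y,z])-p
    c,n=np.cos(a),np.sin(a); sp=(a-yaw+np.pi)%(2*np.pi)-np.pi
    print("t",round(s["time"],2),"pos",p.round(4),"rot",s["tool_rot"].round(4),"F",s["contact_force"].round(1),"M",s["moment"].round(2),"w",round(s["grip_width"],4),"shift",np.round([c*d[0]+n*d[1],n*d[0]-c*d[1],-d[2],sp],4),"depth",bot.grip_depth)
if __name__=="__main__": go(*map(float,sys.argv[1:5]))
E
python3 go.py .439 .203 .12 2.652;python3 go.py .439 .203 .004 2.652
```

```text
t 1.5 pos [0.2516 0.517  0.2313] rot [-3.1416 -0.      2.6888] F [0.3 0.8 0.3] M [0.06 0.04 0.  ] w 0.0855 shift [-0.3059 -0.2004  0.1113  0.0368] depth 0.0187
t 1.5 pos [0.2516 0.517  0.2313] rot [-3.1416 -0.      2.6888] F [0.3 0.8 0.3] M [0.06 0.04 0.  ] w 0.0855 shift [-0.3059 -0.2004  0.2273  0.0368] depth 0.0187
```

>>> {"fn": "play_rows", "kwargs": {"commands": [[-0.038,-0.025,0,0.005],[-0.076,-0.05,0,0.01],[-0.114,-0.075,0,0.02],[-0.152,-0.1,0,0.025],[-0.19,-0.125,0,0.03],[-0.228,-0.15,0,0.037],[-0.266,-0.175,0,0.037],[-0.306,-0.2,0,0.037],[-0.306,-0.2,0.03,0.037],[-0.306,-0.2,0.06,0.037]], "gripper": 1, "newtons": 25}}

```text
time: 2.5
tool_pos: [0.4415, 0.202, 0.1718]
tool_rot: [3.139, 0.003, 2.648]
contact_force: [-0.1, 0.4, -0.7]
grip_width: 0.0854
grip_force: 0.0
```

```bash
python3 - <<'E'
from fit import *
c=bot.read_camera("wrist"); cv2.imwrite("pics/w1.png",c["color"])
for r in bot.cut_out("housing_disc_center","wrist")[:2]:
    print(r["confidence"],r["box"]); print(fit([(c,r["pixels"])],H,[.439,.203,-.49]))
E
python3 go.py .439 .203 .004 2.652
```

```text
0.97 [296.8, 173.6, 347.1, 254.8]
(array([ 0.43878174,  0.20189206, -0.48235935]), np.float64(98.2000961303711))
t 2.6 pos [0.4365 0.2015 0.1682] rot [-3.1357 -0.0054  2.6502] F [-1.4 -0.1 -0.7] M [-0.02  0.05  0.01] w 0.0855 shift [-0.0015  0.0024  0.1642 -0.0018] depth 0.0187
```

>>> {"fn": "play_rows", "kwargs": {"commands": [[0,0,0.03,0.007],[0,0,0.06,0.007],[0,0,0.09,0.007],[0,0,0.115,0.007],[0,0,0.135,0.007],[0,0,0.15,0.007],[0,0,0.16,0.007],[0,0,0.165,0.007],[0,0,0.167,0.007],[0,0,0.167,0.007]]}}

```text
time: 3.6
tool_pos: [0.4397, 0.2036, 0.0048]
tool_rot: [3.141, 0.001, 2.645]
contact_force: [0.2, -0.5, -0.1]
grip_width: 0.0854
grip_force: 0.0
```

>>> {"fn": "play_rows", "kwargs": {"commands": [[0,0,0,0],[0,0,0,0],[0,0,0,0],[0,0,0,0],[0,0,0,0],[0,0,0,0],[0,0,0,0],[0,0,0,0],[0,0,0,0],[0,0,0,0]], "gripper": 0.3, "newtons": 25}}

```text
time: 4.6
tool_pos: [0.4394, 0.2033, 0.0048]
tool_rot: [3.141, 0.0, 2.645]
contact_force: [-0.6, -0.2, 5.5]
grip_width: 0.0378
grip_force: 26.7
```

```bash
python3 go.py .539 -.117 .1 3.12
```

```text
t 4.6 pos [0.4394 0.2033 0.0048] rot [3.1412e+00 4.0000e-04 2.6448e+00] F [-0.6 -0.2  5.5] M [-0.1   0.16  0.07] w 0.0378 shift [-0.2402 -0.2341 -0.0952 -0.4752] depth 0.0187
```

>>> {"fn": "play_rows", "kwargs": {"commands": [[0,0,-0.02,0],[0,0,-0.06,0],[-0.025,-0.025,-0.1,-0.05],[-0.055,-0.055,-0.13,-0.1],[-0.085,-0.085,-0.15,-0.2],[-0.12,-0.115,-0.16,-0.3],[-0.15,-0.145,-0.16,-0.4],[-0.18,-0.175,-0.16,-0.475],[-0.205,-0.205,-0.16,-0.475],[-0.225,-0.225,-0.16,-0.475]]}}

```text
time: 5.6
tool_pos: [0.5295, -0.1042, 0.1638]
tool_rot: [-3.141, -0.001, 3.118]
contact_force: [-0.0, -0.2, -2.5]
grip_width: 0.0373
grip_force: 26.0
```

```bash
python3 - <<'E'
from fit import *
import time
for i in range(3): c=bot.read_camera("wrist")
cv2.imwrite("pics/w2.png",c["color"]); t=bot.read_camera("top"); sd=bot.read_camera("side"); cv2.imwrite("pics/s2.png",sd["color"])
for r in bot.cut_out("nest_disc_floor","wrist")[:2]:
    print(r["confidence"],r["box"])
    cv2.imwrite("pics/w2m.png",r["pixels"]*np.uint8(255))
p=[.590,-.117,-.02]
im=c["color"].copy()
for P in nest(46,75,45):
    q=cv2.convexHull(proj(c,place(P,p)).round().astype(np.int32).reshape(-1,1,2)); cv2.polylines(im,[q],True,(0,0,255),1)
cv2.imwrite("pics/w2o.png",im)
E
python3 go.py .539 -.117 .1 3.12
```

```text
0.6 [267.1, 237.7, 349.5, 289.1]
0.34 [603.0, 240.8, 640.0, 353.5]
t 5.9 pos [ 0.5288 -0.1008  0.1637] rot [ 3.1406e+00 -1.8000e-03  3.1200e+00] F [ 0.1 -0.3 -1.4] M [-0.01 -0.02 -0.02] w 0.0373 shift [-0.0105 -0.016   0.0637 -0.    ] depth 0.0187
```

View pics/w2o.png

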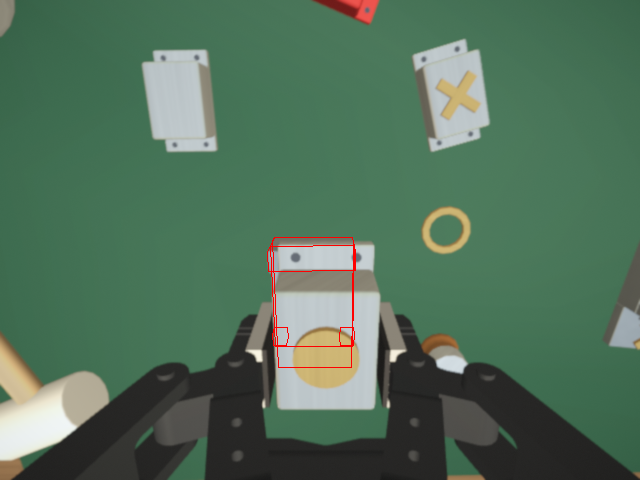

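The wrist view shows the held housing with its disc up at (325,357), and it hides the nest. I'll back off over +x so that one wrist view shows both nests.

>>> {"fn": "play_rows", "kwargs": {"commands": [[-0.02,0.015,-0.02,0],[-0.045,0.03,-0.04,0],[-0.075,0.05,-0.06,0],[-0.105,0.07,-0.08,0],[-0.135,0.09,-0.085,0],[-0.165,0.11,-0.085,0],[-0.185,0.125,-0.085,0],[-0.197,0.134,-0.085,0],[-0.197,0.134,-0.085,0],[-0.197,0.134,-0.085,0]]}}

```text
time: 6.9
tool_pos: [0.7285, 0.0292, 0.2485]
tool_rot: [-3.141, -0.002, 3.122]
contact_force: [0.0, 0.2, -1.7]
grip_width: 0.0375
grip_force: 26.0
```

```bash
cat > m2.py <<'E'
from fit import *
C={n:bot.read_camera(n) for n in("wrist","top","side")}
c=C["wrist"]; print(c["fx"],c["cx"],c["cy"]); cv2.imwrite("pics/w3.png",c["color"])
np.save("w3.npy",{k:c[k] for k in("R","t","fx","fy","cx","cy")},allow_pickle=True)
im=c["color"].copy()
for k,p in[("nest_disc_floor",[.590,-.117,-.02]),("nest_cross_floor",[.579,.187,-.13])]:
    for n in C:
      for r in bot.cut_out(k,n)[:3]:
        m=r["pixels"]; ce=np.argwhere(m).mean(0)[::-1]; w=ray(C[n],*ce,.02); print(k,n,round(r["confidence"],2),ce.round(),w.round(3))
        if np.hypot(*(w[:2]-p[:2]))<.04 and n=="wrist":
            print(fit([(c,m)],lambda q:nest(*q[3:6]),p+[46,74,48])[0].round(4))
    hsv=cv2.cvtColor(c["color"],cv2.COLOR_BGR2HSV); b=cv2.inRange(hsv,(12,70,90),(35,255,255)); n_,l,s,cc=cv2.connectedComponentsWithStats(b)
    for i in range(1,n_):
        w=ray(c,*cc[i],.013)
        if s[i,4]>40 and np.hypot(*(w[:2]-p[:2]))<.09: print(" mark",s[i,4],w.round(4))
    for P in nest(46,74,48):
        q=cv2.convexHull(proj(c,place(P,p)).round().astype(np.int32).reshape(-1,1,2)); cv2.polylines(im,[q],True,(0,0,255),1)
cv2.imwrite("pics/w3o.png",im)
E
python3 m2.py; python3 go.py .53 -.117 .1 3.12
```

```text
381.7715812162033 325.5906127392632 244.77769699802425
nest_disc_floor wrist 0.6 [159.  67.] [ 0.6   -0.115  0.02 ]
[ 5.89000e-01 -1.17800e-01 -2.10000e-02  5.73459e+01  7.43503e+01
  3.39054e+01]
nest_disc_floor top 0.7 [382. 212.] [ 0.6   -0.115  0.02 ]
nest_disc_floor side 0.68 [393. 271.] [ 0.593 -0.123  0.02 ]
 mark 518 [ 0.6492 -0.119   0.013 ]
nest_cross_floor wrist 0.71 [494.  59.] [0.6   0.181 0.02 ]
[ 0.5788  0.1864 -0.1295 52.2508 74.3611 32.0409]
nest_cross_floor top 0.26 [509. 191.] [ 0.639 -0.388  0.02 ]
nest_cross_floor side 0.56 [294. 205.] [0.583 0.177 0.02 ]
nest_cross_floor side 0.2 [184. 181.] [0.448 0.443 0.02 ]
 mark 480 [0.6383 0.1782 0.013 ]
t 7.35 pos [0.7294 0.0275 0.2496] rot [3.1416e+00 2.0000e-04 3.1191e+00] F [ 0.4 -0.4 -1.6] M [0.   0.02 0.  ] w 0.0376 shift [ 0.1962 -0.1489  0.1496 -0.0009] depth 0.0187
```

View pics/w3o.png

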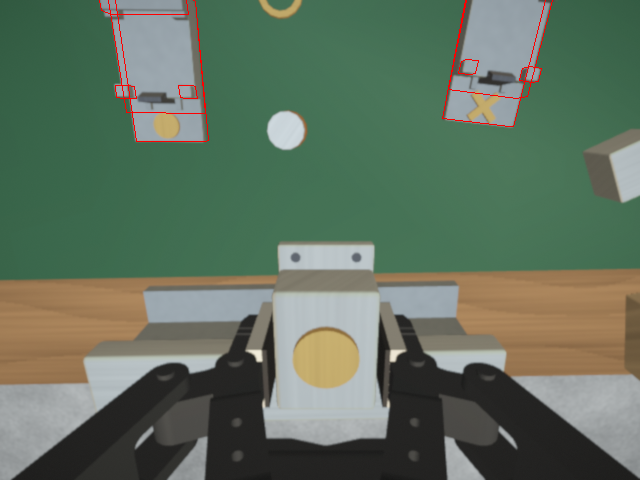

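The overlay matches both nests. The disc mark is at (166,126) and the X at (484,108), so the disc nest is at (0.589, -0.118, yaw -0.021) and the X nest at (0.579, 0.1865, yaw -0.13). The tool only spins about vertical, so I'll tilt the part inside the grip by pressing its clip-side ear on the outer top edge of the lip.

>>> {"fn": "play_rows", "kwargs": {"commands": [[0.03,-0.02,0,0],[0.065,-0.045,0.02,0],[0.1,-0.07,0.05,0],[0.135,-0.095,0.08,0],[0.165,-0.12,0.11,0],[0.195,-0.14,0.14,0],[0.211,-0.149,0.17,0],[0.211,-0.149,0.19,0],[0.211,-0.149,0.202,0],[0.211,-0.149,0.202,0]]}}

```text
time: 8.35
tool_pos: [0.5152, -0.1164, 0.0463]
tool_rot: [3.141, -0.002, 3.119]
contact_force: [0.3, 0.8, -1.7]
grip_width: 0.0374
grip_force: 26.0
```

```bash
python3 go.py .515 -.1164 .030 3.1206
```

```text
t 8.35 pos [ 0.5152 -0.1164  0.0463] rot [ 3.1410e+00 -1.7000e-03  3.1194e+00] F [ 0.3  0.8 -1.7] M [-0.02 -0.01 -0.03] w 0.0374 shift [ 0.0002 -0.      0.0163 -0.0012] depth 0.0187
```

>>> {"fn": "play_rows", "kwargs": {"commands": [[0,0,0.002,0],[0,0,0.004,0],[0,0,0.006,0],[0,0,0.008,0],[0,0,0.009,0],[0,0,0.01,0],[0,0,0.011,0],[0,0,0.012,0],[0,0,0.012,0],[0,0,0.012,0]]}}

```text
time: 9.35
tool_pos: [0.5147, -0.1163, 0.0367]
tool_rot: [-3.141, -0.001, 3.12]
contact_force: [-4.9, 0.1, 10.3]
grip_width: 0.0375
grip_force: 28.3
```

```bash
python3 - <<'E'
from h import *
c=bot.read_camera("side"); u=proj(c,np.array([.54,-.117,.04])).astype(int); print(u)
a=c["color"][u[1]-60:u[1]+60,u[0]-80:u[0]+80]; cv2.imwrite("pics/s3.png",cv2.resize(a,None,fx=5,fy=5,interpolation=3))
E
python3 go.py .515 -.1164 .030 3.1206
```

```text
[375 277]
t 9.4 pos [ 0.5147 -0.1163  0.0367] rot [-3.1412e+00 -5.0000e-04  3.1202e+00] F [-5.3  0.3 11.3] M [-0.03  0.44  0.06] w 0.038 shift [-0.0003 -0.0001  0.0067 -0.0004] depth 0.0187
```

View pics/s3.png

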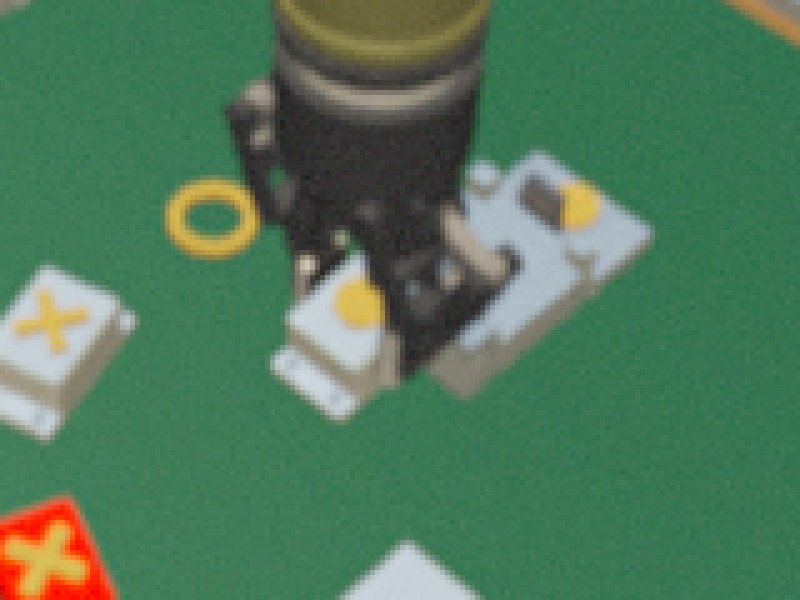

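The side crop shows the housing at about (335,330), held over the lip and starting to tilt. I'll continue down.

>>> {"fn": "play_rows", "kwargs": {"commands": [[0,0,0.001,0],[0,0,0.002,0],[0,0,0.003,0],[0,0,0.004,0],[0,0,0.005,0],[0,0,0.006,0],[0,0,0.007,0],[0,0,0.0075,0],[0,0,0.0075,0],[0,0,0.0075,0]]}}

```text
time: 10.4
tool_pos: [0.513, -0.1162, 0.0289]
tool_rot: [-3.141, -0.004, 3.12]
contact_force: [-7.2, -0.5, 12.0]
grip_width: 0.0376
grip_force: 30.7
```

```bash
cat > tilt.py <<'E'
from fit import *
# fit housing held: nest-plane pose: centre X,Z offsets from TCP & tilt, given tool yaw. usage tilt.py key
import sys
k=sys.argv[1]; s=bot.read_state(); tp=s["tool_pos"]; yaw=s["tool_rot"][2]-np.pi
C={n:bot.read_camera(n) for n in("wrist","side")}
obs=[]
for n in C:
    X0=tp+[0,0,.012]; u0=proj(C[n],X0)
    for r in bot.cut_out(k,n):
        ce=np.argwhere(r["pixels"]).mean(0)[::-1]; 
        if np.hypot(*(ce-u0))<60: obs.append((n,C[n],r["pixels"])); print(n,r["confidence"],ce.round(),u0.round(),r["pixels"].sum()); break
def verts(p): # p: dx along, dz, tilt ; body point pivot = centre (14mm)
    cy,sy=np.cos(yaw),np.sin(yaw); ct,st=np.cos(p[2]),np.sin(p[2]); out=[]
    for P in H:
        Q=P-[0,0,.014]; x=Q[:,0]*ct-Q[:,2]*st+p[0]; z=Q[:,0]*st+Q[:,2]*ct+p[1]; y=Q[:,1]
        out.append(np.c_[tp[0]+x*cy-y*sy,tp[1]+x*sy+y*cy,tp[2]+z])
    return out
# tag-face edges visible: score only where mask present + outside-visible penalised lightly
def rend(c,p):
    im=np.zeros((480,640),np.uint8)
    for P in verts(p): cv2.fillConvexPoly(im,cv2.convexHull((proj(c,P)*16).round().astype(np.int32).reshape(-1,1,2)),255,cv2.LINE_AA,4)
    return cv2.GaussianBlur(im.astype(np.float32)/255,(0,0),1)
for sel in("wrist","side"):
    for n,c,m in obs:
        if n!=sel: continue
        T=cv2.GaussianBlur(m.astype(np.float32),(0,0),1); W=1.0 if n=="wrist" else .5
        f=lambda p:(np.where(rend(c,p)>T,.35,1)*(rend(c,p)-T)**2).sum()
        g=min(((f([dx,dz,t]),dx,dz,t) for dx in np.arange(-.006,.0061,.003) for dz in(.006,.009,.012) for t in np.radians([0,6,12,18,24,30])))
        r=minimize(f,g[1:],method="Nelder-Mead",options=dict(initial_simplex=np.array(g[1:])+np.array([[0,0,0],[.002,0,0],[0,.002,0],[0,0,.05]]))); print(sel,r.x.round(4),"deg",np.degrees(r.x[2]).round(1),r.fun)
    c=C[sel]; im=c["color"].copy()
    if obs and any(o[0]==sel for o in obs):
        for P in verts(r.x): cv2.polylines(im,[cv2.convexHull(proj(c,P).round().astype(np.int32).reshape(-1,1,2))],True,(0,0,255),1)
    cv2.imwrite(f"pics/tilt_{sel}_{s['time']:.1f}.png",im)
E
python3 tilt.py housing_disc_center; python3 go.py .515 -.1164 .030 3.1206
```

```text
wrist 0.65 [326. 335.] [325. 337.] 17116
side 0.79 [361. 288.] [366. 284.] 446
wrist [0.0029 0.0082 0.3036] deg 17.4 73.49079057537725
side [-0.0021  0.0097  0.0996] deg 5.7 93.70038656746667
t 10.6 pos [ 0.513  -0.1163  0.0289] rot [-3.1414 -0.0035  3.1205] F [-7.4 -1.  10.8] M [-0.22  0.9  -0.06] w 0.0377 shift [-0.002  -0.0001 -0.0011 -0.0001] depth 0.0187
```

>>> {"fn": "play_rows", "kwargs": {"commands": [[0,0,0.001,0],[0,0,0.002,0],[0,0,0.003,0],[0,0,0.004,0],[0,0,0.004,0],[0,0,0.004,0],[0,0,0,0],[0,0,-0.01,0],[0,0,-0.025,0],[0,0,-0.04,0]]}}

```text
time: 11.6
tool_pos: [0.5161, -0.1164, 0.0687]
tool_rot: [-3.142, 0.001, 3.12]
contact_force: [0.3, 1.0, -1.8]
grip_width: 0.0374
grip_force: 30.5
```

```bash
python3 tilt.py housing_disc_center; python3 go.py .515 -.1164 .030 3.1206
```

```text
wrist 0.74 [325. 340.] [325. 337.] 17748
side 0.67 [364. 273.] [368. 271.] 429
wrist [0.0024 0.0098 0.4237] deg 24.3 63.653353580912686
side [0.002  0.0117 0.1411] deg 8.1 114.00950423759832
t 11.8 pos [ 0.5162 -0.1165  0.0683] rot [-3.1412e+00  1.8000e-03  3.1199e+00] F [-0.1 -0.6 -1.8] M [0.02 0.03 0.01] w 0.0376 shift [ 0.0012  0.0001  0.0383 -0.0007] depth 0.0187
```

```bash
ls pics; cp pics/tilt_wrist_11.6.png pics/v6.png
```

```text
s2.png
s3.png
side0.png
side1.png
tilt_side_10.4.png
tilt_side_11.6.png
tilt_wrist_10.4.png
tilt_wrist_11.6.png
top0.png
top1.png
w1.png
w2.png
w2m.png
w2o.png
w3.png
w3o.png
```

View pics/v6.png

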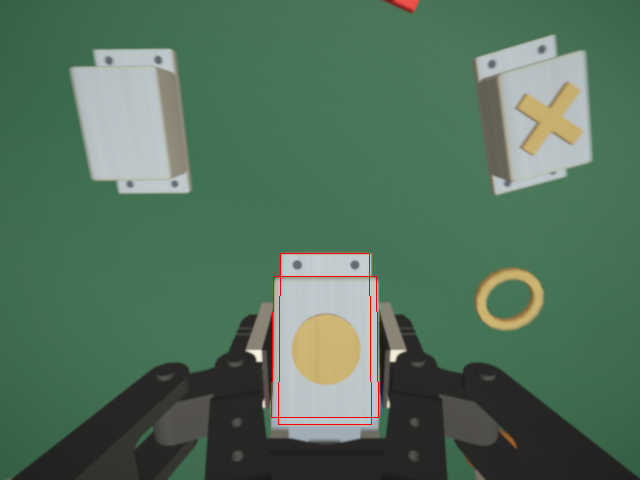

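```bash
cat > kp.py <<'E'
from h import *
from scipy.optimize import least_squares
c=bot.read_camera("wrist"); s=bot.read_state(); tp=s["tool_pos"]; yaw=s["tool_rot"][2]-np.pi
print(s["time"],tp.round(4))
B=np.array([[-35,19,6],[-35,-19,6],[-25,19,28],[-25,-19,28],[25,19,28],[25,-19,28],[0,0,31]])/1e3-[0,0,.014]
U=np.array([[281,253],[371,253],[274,277],[377,277],[272,429],[380,429],[326,349]])
def pr(p):
    ct,st=np.cos(p[2]),np.sin(p[2]); x=B[:,0]*ct-B[:,2]*st+p[0]; z=B[:,0]*st+B[:,2]*ct+p[1]; y=B[:,1]+p[3]
    return proj(c,np.c_[tp[0]+x*np.cos(yaw)-y*np.sin(yaw),tp[1]+x*np.sin(yaw)+y*np.cos(yaw),tp[2]+z])
def res(p):
    q=pr(p); 
    return (q-U).ravel()
q=pr([.0024,.0098,.42,0]); 
if q[0,0]>q[1,0]: U=U[[1,0,3,2,5,4,6]]
r=least_squares(res,[.0024,.0098,.42,0]); print(r.x.round(4),np.degrees(r.x[2]),np.round(res(r.x).reshape(-1,2),1).tolist())
E
python3 kp.py
```

```text
11.85 [ 0.5155 -0.1163  0.0677]
[1.300e-03 1.650e-02 4.347e-01 3.000e-04] 24.903968492865044 [[1.0, 1.5], [-1.4, 1.5], [3.0, 0.2], [-2.2, 0.1], [2.4, -2.6], [-2.7, -2.6], [-0.1, 2.5]]
```

Keypoints (ear edge at y=253, block top 277 to 429, disc at (326,349)) give a tilt of about 24.5°, clip end high. Next is the move over the pocket and down.

>>> {"fn": "play_rows", "kwargs": {"commands": [[-0.02,0,0,0],[-0.04,0,0,0],[-0.06,0,0,0],[-0.072,0,0,0],[-0.076,0,0,0],[-0.076,0,0.008,0],[-0.076,0,0.016,0],[-0.076,0,0.022,0],[-0.076,0,0.0255,0],[-0.076,0,0.0255,0]]}}

```text
time: 12.85
tool_pos: [0.5904, -0.1179, 0.0414]
tool_rot: [3.141, -0.002, 3.12]
contact_force: [0.5, -0.1, -0.4]
grip_width: 0.038
grip_force: 30.5
```

```bash
python3 go.py .5915 -.118 .039 3.1206
```

```text
t 12.85 pos [ 0.5904 -0.1179  0.0414] rot [ 3.1411e+00 -2.0000e-03  3.1196e+00] F [ 0.5 -0.1 -0.4] M [-0.02 -0.01  0.01] w 0.038 shift [-0.0011 -0.0001  0.0024 -0.001 ] depth 0.0187
```

>>> {"fn": "play_rows", "kwargs": {"commands": [[0,0,0.0005,0],[0,0,0.001,0],[0,0,0.0015,0],[0,0,0.002,0],[0,0,0.0025,0],[0,0,0.003,0],[0,0,0.003,0],[0,0,0.003,0],[0,0,0.003,0],[0,0,0.003,0]]}}

```text
time: 13.85
tool_pos: [0.5915, -0.118, 0.0393]
tool_rot: [-3.142, -0.0, 3.12]
contact_force: [-0.3, -0.4, -1.5]
grip_width: 0.0372
grip_force: 30.5
```

```bash
python3 go.py .5915 -.118 .039 3.1206
```

```text
t 13.85 pos [ 0.5915 -0.118   0.0393] rot [-3.1416 -0.      3.1198] F [-0.3 -0.4 -1.5] M [0.   0.02 0.  ] w 0.0372 shift [-0.      0.      0.0003 -0.0008] depth 0.0187
```

>>> {"fn": "play_rows", "kwargs": {"commands": [[0,0,0.0005,0],[0,0,0.001,0],[0,0,0.0015,0],[0,0,0.002,0],[0,0,0.002,0],[0,0,0.002,0],[0,0,0.002,0],[0,0,0.002,0],[0,0,0.002,0],[0,0,0.002,0]]}}

```text
time: 14.85
tool_pos: [0.5915, -0.118, 0.0373]
tool_rot: [3.142, 0.0, 3.12]
contact_force: [0.3, 0.2, -2.0]
grip_width: 0.0376
grip_force: 30.5
```

>>> {"fn": "play_rows", "kwargs": {"commands": [[0,0,0.0005,0],[0,0,0.001,0],[0,0,0.0015,0],[0,0,0.002,0],[0,0,0.0025,0],[0,0,0.0025,0],[0,0,0.0025,0],[0,0,0.0025,0],[0,0,0.0025,0],[0,0,0.0025,0]]}}

```text
time: 15.85
tool_pos: [0.5916, -0.1181, 0.0353]
tool_rot: [-3.141, 0.0, 3.12]
contact_force: [-1.3, 1.1, 5.6]
grip_width: 0.0378
grip_force: 31.3
```

>>> {"fn": "play_rows", "kwargs": {"commands": [[0,0,-0.0008,0],[0.0015,0,-0.0008,0],[0.003,0,-0.0008,0],[0.0045,0,-0.0008,0],[0.006,0,-0.0008,0],[0.0075,0,-0.0008,0],[0.009,0,-0.0008,0],[0.01,0,-0.0008,0],[0.01,0,-0.0008,0],[0.01,0,-0.0008,0]]}}

```text
time: 16.85
tool_pos: [0.581, -0.1178, 0.0355]
tool_rot: [3.141, -0.001, 3.12]
contact_force: [-0.3, -1.5, -1.1]
grip_width: 0.0372
grip_force: 30.6
```

>>> {"fn": "play_rows", "kwargs": {"commands": [[0.0007,0,0,0],[0.0014,0,0,0],[0.0021,0,0,0],[0.0028,0,0,0],[0.0035,0,0,0],[0.0035,0,0,0],[0.0035,0,0,0],[0.0035,0,0,0],[0.0035,0,0,0],[0.0035,0,0,0]]}}

```text
time: 17.85
tool_pos: [0.5806, -0.1179, 0.0359]
tool_rot: [-3.141, 0.005, 3.119]
contact_force: [6.7, 1.2, -4.8]
grip_width: 0.038
grip_force: 30.1
```

The ear has met the back wall at the expected x. Next I'll swing down to about 12° in the grip, onto the clip's ramp.

>>> {"fn": "play_rows", "kwargs": {"commands": [[-0.0006,0,0.0007,0],[-0.0012,0,0.0014,0],[-0.0018,0,0.0021,0],[-0.0024,0,0.0028,0],[-0.003,0,0.0035,0],[-0.0037,0,0.0042,0],[-0.0044,0,0.005,0],[-0.005,0,0.0057,0],[-0.0055,0,0.0063,0],[-0.0055,0,0.0063,0]]}}

```text
time: 18.85
tool_pos: [0.5844, -0.118, 0.0314]
tool_rot: [-3.141, 0.002, 3.12]
contact_force: [0.8, 2.5, 12.1]
grip_width: 0.0377
grip_force: 32.6
```

```bash
python3 tilt.py housing_disc_center; python3 go.py .5915 -.118 .039 3.1206
```

```text
wrist 0.93 [326. 344.] [324. 337.] 15629
side 0.88 [386. 265.] [390. 265.] 342
wrist [0.0044 0.0075 0.3299] deg 18.9 609.6000350417195
side [-0.0033  0.0122 -0.8028] deg -46.0 70.89902083221467
t 19.05 pos [ 0.5844 -0.118   0.0314] rot [-3.1411e+00  2.4000e-03  3.1198e+00] F [ 1.8  1.3 10.4] M [ 0.29  0.11 -0.05] w 0.0376 shift [-0.0071  0.0002 -0.0076 -0.0008] depth 0.0187
```

>>> {"fn": "play_rows", "kwargs": {"commands": [[-0.0006,0,0.001,0],[-0.0012,0,0.002,0],[-0.0018,0,0.003,0],[-0.0018,0,0.0035,0],[-0.0018,0,0.0035,0],[-0.0018,0,0.0035,0],[-0.0018,0,0.0035,0],[-0.0018,0,0.0035,0],[-0.0018,0,0.003,0],[-0.0018,0,0.002,0]]}}

```text
time: 20.05
tool_pos: [0.5859, -0.1181, 0.0288]
tool_rot: [-3.141, 0.002, 3.12]
contact_force: [2.8, 0.4, 1.0]
grip_width: 0.0377
grip_force: 31.9
```

>>> {"fn": "play_rows", "kwargs": {"commands": [[0,0,0,0],[0,0,0,0],[0,0,0,0],[0,0,-0.001,0],[0,0,-0.005,0],[0,0,-0.012,0],[0,0,-0.025,0],[0,0,-0.045,0],[0,0,-0.07,0],[0,0,-0.09,0]], "gripper": 0.8}}

```text
time: 21.05
tool_pos: [0.5859, -0.118, 0.1198]
tool_rot: [-3.141, 0.002, 3.12]
contact_force: [0.3, 0.1, 0.8]
grip_width: 0.0682
grip_force: 0.0
```

```bash
python3 - <<'E'
from h import *
c=bot.read_camera("wrist")
cv2.imwrite("pics/v7.png",c["color"])
E
python3 go.py .615 -.1185 .06 3.1206
```

```text
t 21.1 pos [ 0.588  -0.1186  0.1232] rot [-3.1396  0.0077  3.12  ] F [ 1.2 -0.2  1.2] M [ 0.01  0.   -0.03] w 0.0681 shift [-0.027   0.0007  0.0632 -0.0006] depth 0.0187
```

View pics/v7.png

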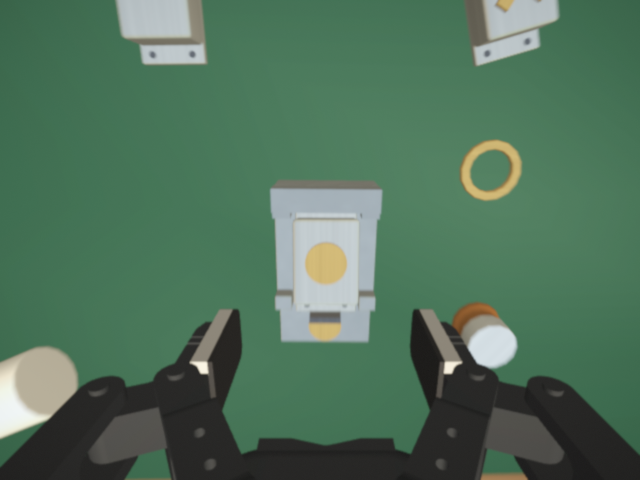

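The wrist view shows the round-tag housing in the disc nest. Its ear is under the lip at y≈215 and the other ear is on the clip at (325,315). Next I'll close the fingers and press near the clip end.

>>> {"fn": "play_rows", "kwargs": {"commands": [[-0.01,0,0,0],[-0.02,0,0,0],[-0.0287,0.0005,0,0],[-0.0287,0.0005,0.01,0],[-0.0287,0.0005,0.02,0],[-0.0287,0.0005,0.03,0],[-0.0287,0.0005,0.04,0],[-0.0287,0.0005,0.045,0],[-0.0287,0.0005,0.048,0],[-0.0287,0.0005,0.05,0]], "gripper": 0}}

```text
time: 22.1
tool_pos: [0.6139, -0.1181, 0.067]
tool_rot: [3.142, -0.0, 3.12]
contact_force: [0.8, -0.4, 0.4]
grip_width: -0.0001
grip_force: 0.0
```

```bash
python3 go.py .6145 -.1185 .049 3.1206
```

```text
t 22.1 pos [ 0.6139 -0.1181  0.067 ] rot [ 3.1416e+00 -2.0000e-04  3.1197e+00] F [ 0.8 -0.4  0.4] M [-0.04 -0.03 -0.01] w -0.0001 shift [-0.0006 -0.0004  0.018  -0.0009] depth 0.0187
```

>>> {"fn": "play_rows", "kwargs": {"commands": [[0,0,0.002,0],[0,0,0.004,0],[0,0,0.006,0],[0,0,0.008,0],[0,0,0.0095,0],[0,0,0.011,0],[0,0,0.012,0],[0,0,0.013,0],[0,0,0.014,0],[0,0,0.015,0]]}}

```text
time: 23.1
tool_pos: [0.6143, -0.1181, 0.0523]
tool_rot: [-3.142, 0.001, 3.12]
contact_force: [1.7, -0.9, 1.2]
grip_width: 0.0001
grip_force: 0.9
```

>>> {"fn": "play_rows", "kwargs": {"commands": [[0,0,0.0007,0],[0,0,0.0014,0],[0,0,0.0021,0],[0,0,0.0028,0],[0,0,0.0035,0],[0,0,0.0042,0],[0,0,0.0042,0],[0,0,0.0042,0],[0,0,0.0042,0],[0,0,0.0042,0]]}}

```text
time: 24.1
tool_pos: [0.613, -0.1179, 0.05]
tool_rot: [3.142, -0.001, 3.12]
contact_force: [-4.3, 0.9, 13.4]
grip_width: -0.0001
grip_force: 7.1
```

>>> {"fn": "play_rows", "kwargs": {"commands": [[0,0,-0.015,0],[0,0,-0.04,0],[0,0,-0.07,0],[0,0,-0.1,0],[0.03,0.017,-0.11,-0.05],[0.07,0.04,-0.11,-0.12],[0.11,0.062,-0.11,-0.2],[0.145,0.082,-0.11,-0.26],[0.17,0.096,-0.11,-0.28],[0.179,0.101,-0.11,-0.28]], "gripper": 1}}

```text
time: 25.1
tool_pos: [0.433, -0.0118, 0.1576]
tool_rot: [3.14, -0.004, -2.882]
contact_force: [-0.6, 0.2, -0.0]
grip_width: 0.0855
grip_force: 0.0
```

```bash
python3 - <<'E'
from fit import *
c=bot.read_camera("wrist"); c=bot.read_camera("wrist")
for r in bot.cut_out("housing_cross_center","wrist")[:4]:
    ce=np.argwhere(r["pixels"]).mean(0)[::-1]; w=ray(c,*ce,.015); print(r["confidence"],ce.round(),w.round(3))
    if np.hypot(w[0]-.438,w[1]+.013)<.04: print(fit([(c,r["pixels"])],H,[.438,-.013,.27]))
for n in("side","top"):
    c=bot.read_camera(n)
    for r in bot.cut_out("housing_disc_center",n)[:2]:
        HN=[P+[0,0,.022] for P in H]; print(n,r["confidence"],fit([(c,r["pixels"])],HN,[.589,-.118,-.02]))
    if n=="side":
        u=proj(c,np.array([.6,-.118,.04])).astype(int); cv2.imwrite("pics/v8.png",cv2.resize(c["color"][u[1]-40:u[1]+40,u[0]-50:u[0]+50],None,fx=7,fy=7,interpolation=3))
E
python3 go.py .438 -.013 .005 3.41
```

```text
0.97 [236.  98.] [ 0.357 -0.096  0.015]
0.87 [440. 125.] [0.338 0.048 0.015]
0.71 [320. 228.] [ 0.433 -0.015  0.015]
(array([ 0.43746561, -0.0139899 ,  0.24359773]), np.float64(146.0378875732422))
0.45 [441. 433.] [0.597 0.144 0.015]
side 0.89 (array([ 0.59178806, -0.11891619,  0.05384809]), np.float64(111.01004028320312))
top 0.63 (array([ 0.59263864, -0.11627961, -0.08155998]), np.float64(138.93402099609375))
t 25.45 pos [ 0.4391 -0.0139  0.1582] rot [-3.1410e+00  1.2000e-03 -2.8842e+00] F [-0.1 -0.   0.1] M [-0.01  0.02  0.04] w 0.0856 shift [ 0.0008  0.0011  0.1532 -0.011 ] depth 0.0187
```

View pics/v8.png

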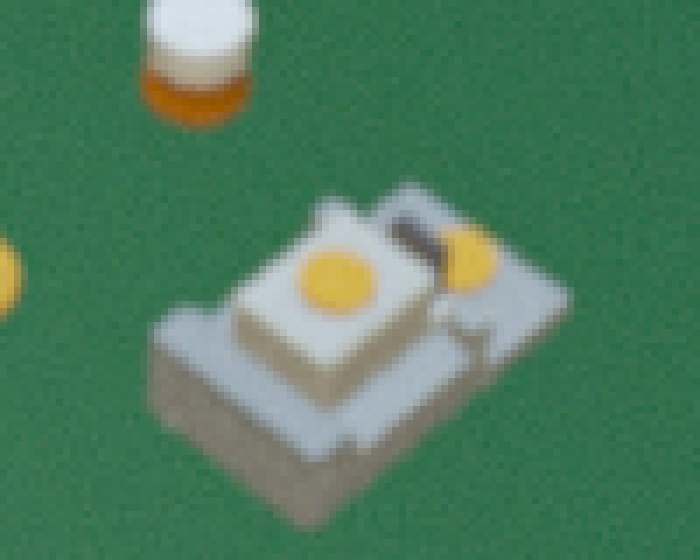

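The side crop shows the round-tag housing flat in its nest with the dark clip at (415,235) over the ear. Next is the X housing.

>>> {"fn": "play_rows", "kwargs": {"commands": [[0.001,0,0.03,0],[0.001,0,0.06,0],[0.001,0,0.09,0],[0.001,0,0.112,0],[0.001,0,0.13,0],[0.001,0,0.142,0],[0.001,0,0.149,0],[0.001,0,0.152,0],[0.001,0,0.153,0],[0.001,0,0.153,0]]}}

```text
time: 26.45
tool_pos: [0.4368, -0.0136, 0.0054]
tool_rot: [-3.141, 0.001, -2.884]
contact_force: [-0.6, -0.2, -0.1]
grip_width: 0.0855
grip_force: 0.0
```

>>> {"fn": "play_rows", "kwargs": {"commands": [[0,0,0,0],[0,0,0,0],[0,0,0,0],[0,0,0,0],[0,0,0,0],[0,0,0,0],[0,0,0,0],[0,0,0,0],[0,0,-0.01,0],[0,0,-0.035,0]], "gripper": 0.3, "newtons": 25}}

```text
time: 27.45
tool_pos: [0.4341, -0.0131, 0.0393]
tool_rot: [3.139, -0.005, -2.883]
contact_force: [-0.2, 0.0, -1.7]
grip_width: 0.038
grip_force: 25.7
```

```bash
python3 - <<'E'
import numpy as np
p=np.array([.579,.1865]);a=-.13
for x in(-74,2.5,25.5): print(x,(p+x/1e3*np.array([np.cos(a),np.sin(a)])).round(4))
E
python3 go.py .5056 .1961 .047 3.0116
```

```text
-74 [0.5056 0.1961]
2.5 [0.5815 0.1862]
25.5 [0.6043 0.1832]
t 27.45 pos [ 0.4341 -0.0131  0.0393] rot [ 3.1394 -0.0051 -2.8835] F [-0.2  0.  -1.7] M [ 0.   -0.03  0.02] w 0.038 shift [-0.1225  0.184  -0.0077  0.3881] depth 0.0187
```

>>> {"fn": "play_rows", "kwargs": {"commands": [[0,0,-0.03,0],[-0.01,0.015,-0.06,0.05],[-0.035,0.05,-0.07,0.15],[-0.06,0.09,-0.07,0.25],[-0.085,0.13,-0.07,0.33],[-0.108,0.165,-0.06,0.388],[-0.118,0.182,-0.045,0.388],[-0.12,0.185,-0.025,0.388],[-0.12,0.185,-0.01,0.388],[-0.12,0.185,-0.0066,0.388]]}}

```text
time: 28.45
tool_pos: [0.5029, 0.196, 0.0451]
tool_rot: [-3.14, -0.004, 3.013]
contact_force: [-0.4, -0.7, -2.3]
grip_width: 0.0377
grip_force: 25.9
```

```bash
python3 -c "
from h import *
bot.read_camera('wrist');bot.read_camera('wrist')"; python3 go.py .5056 .1961 .047 3.0116
```

```text
t 28.55 pos [0.5041 0.1958 0.0463] rot [-3.1407e+00 -2.1000e-03  3.0118e+00] F [-0.6 -0.3 -1.6] M [ 0.01 -0.05  0.01] w 0.0374 shift [-0.0015  0.0005 -0.0007  0.0002] depth 0.0187
```

>>> {"fn": "play_rows", "kwargs": {"commands": [[-0.0005,0,0.002,0],[-0.0005,0,0.004,0],[-0.0005,0,0.006,0],[-0.0005,0,0.0075,0],[-0.0005,0,0.009,0],[-0.0005,0,0.0105,0],[-0.0005,0,0.012,0],[-0.0005,0,0.013,0],[-0.0005,0,0.014,0],[-0.0005,0,0.015,0]]}}

```text
time: 29.55
tool_pos: [0.5034, 0.1963, 0.033]
tool_rot: [3.141, -0.003, 3.011]
contact_force: [-7.7, 1.0, 12.0]
grip_width: 0.0375
grip_force: 29.4
```

>>> {"fn": "play_rows", "kwargs": {"commands": [[0,0,0.0015,0],[0,0,0.003,0],[0,0,0.0045,0],[0,0,0.006,0],[0,0,0.007,0],[0,0,0.008,0],[0,0,0.0085,0],[0,0,0.0085,0],[0,0,0.0085,0],[0,0,0.0085,0]]}}

```text
time: 30.55
tool_pos: [0.5026, 0.1963, 0.0243]
tool_rot: [3.142, -0.004, 3.011]
contact_force: [-9.4, 2.7, 10.4]
grip_width: 0.0374
grip_force: 32.4
```

>>> {"fn": "play_rows", "kwargs": {"commands": [[0,0,-0.006,0],[0,0,-0.02,0],[0,0,-0.035,0],[0,0,-0.045,0],[0,0,-0.045,0],[0,0,-0.045,0],[0,0,-0.045,0],[0,0,-0.045,0],[0,0,-0.045,0],[0,0,-0.045,0]]}}

```text
time: 31.55
tool_pos: [0.5053, 0.1959, 0.0678]
tool_rot: [-3.141, -0.001, 3.012]
contact_force: [1.0, -0.3, -1.3]
grip_width: 0.0373
grip_force: 30.8
```

```bash
python3 tilt.py housing_cross_center; python3 go.py .5815 .1862 .043 3.0116; cp $(ls -t pics/tilt_wrist* | head -1) pics/v9.png
```

```text
wrist 0.57 [325. 339.] [325. 337.] 17687
side 0.74 [259. 202.] [262. 199.] 376
wrist [0.0019 0.0091 0.4469] deg 25.6 54.17123689666596
side [-0.0013  0.01    0.4   ] deg 22.9 71.55111212096523
t 31.75 pos [0.5055 0.196  0.0681] rot [-3.1415e+00 -1.0000e-04  3.0118e+00] F [ 0.4  0.2 -1.8] M [ 0.04 -0.02 -0.03] w 0.037 shift [-0.0766  0.0001  0.0251  0.0002] depth 0.0187
```

View pics/v9.png

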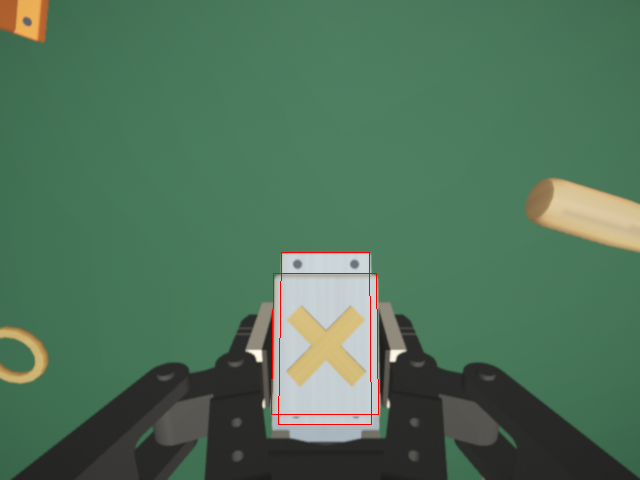

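The X housing is held tag up, with the X at (326,346), at about 25° by the same fit. I'll repeat the insertion at the X nest.

>>> {"fn": "play_rows", "kwargs": {"commands": [[-0.02,0,0,0],[-0.04,0,0,0],[-0.06,0,0,0],[-0.072,0,0,0],[-0.0765,0,0,0],[-0.0765,0,0.008,0],[-0.0765,0,0.016,0],[-0.0765,0,0.022,0],[-0.0765,0,0.0255,0],[-0.0765,0,0.0265,0]]}}

```text
time: 32.75
tool_pos: [0.5803, 0.1861, 0.0408]
tool_rot: [-3.141, -0.002, 3.012]
contact_force: [0.2, -0.5, -2.0]
grip_width: 0.0376
grip_force: 30.7
```

>>> {"fn": "play_rows", "kwargs": {"commands": [[0,0,0.0005,0],[0,0,0.001,0],[0,0,0.0015,0],[0,0,0.002,0],[0,0,0.0025,0],[0,0,0.003,0],[0,0,0.0035,0],[0,0,0.004,0],[0,0,0.004,0],[0,0,0.004,0]]}}

```text
time: 33.75
tool_pos: [0.5814, 0.1861, 0.0377]
tool_rot: [-3.142, -0.0, 3.012]
contact_force: [0.4, 0.0, -1.3]
grip_width: 0.0378
grip_force: 30.7
```

>>> {"fn": "play_rows", "kwargs": {"commands": [[0,0,0.0005,0],[0,0,0.001,0],[0,0,0.0015,0],[0,0,0.002,0],[0,0,0.0025,0],[0,0,0.0025,0],[0,0,0.0025,0],[0,0,0.0025,0],[0,0,0.0025,0],[0,0,0.0025,0]]}}

```text
time: 34.75
tool_pos: [0.5817, 0.1862, 0.0366]
tool_rot: [3.141, 0.001, 3.012]
contact_force: [-2.1, -1.1, 8.2]
grip_width: 0.0374
grip_force: 32.0
```

>>> {"fn": "play_rows", "kwargs": {"commands": [[0,0,-0.0017,0],[0.0015,0,-0.0017,0],[0.003,0,-0.0017,0],[0.0045,0,-0.0017,0],[0.006,0,-0.0017,0],[0.0075,0,-0.0017,0],[0.009,0,-0.0017,0],[0.01,0,-0.0017,0],[0.01,0,-0.0017,0],[0.01,0,-0.0017,0]]}}

```text
time: 35.75
tool_pos: [0.5712, 0.1875, 0.0369]
tool_rot: [-3.142, -0.001, 3.012]
contact_force: [0.7, 0.4, 0.7]
grip_width: 0.0375
grip_force: 30.9
```

>>> {"fn": "play_rows", "kwargs": {"commands": [[0.0007,0,0,0],[0.0014,0,0,0],[0.0021,0,0,0],[0.0028,0,0,0],[0.003,0,0,0],[0.003,0,0,0],[0.003,0,0,0],[0.003,0,0,0],[0.003,0,0,0],[0.003,0,0,0]]}}

```text
time: 36.75
tool_pos: [0.5704, 0.1876, 0.0371]
tool_rot: [3.141, 0.003, 3.012]
contact_force: [5.0, -2.5, -2.7]
grip_width: 0.0374
grip_force: 30.7
```

>>> {"fn": "play_rows", "kwargs": {"commands": [[-0.0006,0,0.0008,0],[-0.0012,0,0.0016,0],[-0.0018,0,0.0024,0],[-0.0024,0,0.0032,0],[-0.003,0,0.004,0],[-0.0037,0,0.0048,0],[-0.0043,0,0.0056,0],[-0.0048,0,0.0064,0],[-0.0052,0,0.007,0],[-0.0052,0,0.007,0]]}}

```text
time: 37.75
tool_pos: [0.5749, 0.1871, 0.032]
tool_rot: [3.141, 0.003, 3.012]
contact_force: [1.4, -2.2, 12.2]
grip_width: 0.0375
grip_force: 32.9
```

>>> {"fn": "play_rows", "kwargs": {"commands": [[-0.0006,0,0.001,0],[-0.0012,0,0.002,0],[-0.0018,0,0.003,0],[-0.0018,0,0.0037,0],[-0.0018,0,0.0037,0],[-0.0018,0,0.0037,0],[-0.0018,0,0.0037,0],[-0.0018,0,0.0037,0],[-0.0018,0,0.003,0],[-0.0018,0,0.002,0]]}}

```text
time: 38.75
tool_pos: [0.5762, 0.187, 0.0293]
tool_rot: [3.141, 0.002, 3.012]
contact_force: [2.2, -0.2, 1.6]
grip_width: 0.0377
grip_force: 32.2
```

>>> {"fn": "play_rows", "kwargs": {"commands": [[0,0,0,0],[0,0,0,0],[0,0,0,0],[0,0,-0.001,0],[0,0,-0.005,0],[0,0,-0.012,0],[0,0,-0.025,0],[0,0,-0.045,0],[0,0,-0.07,0],[0,0,-0.09,0]], "gripper": 0.8}}

```text
time: 39.75
tool_pos: [0.5761, 0.1871, 0.1204]
tool_rot: [3.141, 0.002, 3.012]
contact_force: [0.3, -1.2, -0.0]
grip_width: 0.0684
grip_force: 0.0
```

```bash
python3 - <<'E'
from fit import *
bot.read_camera("wrist"); c=bot.read_camera("wrist"); cv2.imwrite("pics/w10.png",c["color"])
s=bot.read_state()
for r in bot.cut_out("housing_cross_center","wrist")[:2]: print(r["confidence"],r["box"])
# same-side checks: predicted pixels of tip points if lip ear tucked, tilt ~10deg
def P(x,y,z): a=-.13; return [.579+x*np.cos(a)-y*np.sin(a),.1865+x*np.sin(a)+y*np.cos(a),.022+z]
print(proj(c,np.array([P(-.0305,.019,.014),P(-.0305,-.019,.014),P(.030,.019,.045),P(.030,-.019,.045)])).round())
E
python3 go.py .6043 .1832 .068 3.0116
```

```text
0.66 [289.6, 206.0, 358.9, 301.3]
[[354. 206.]
 [292. 206.]
 [355. 319.]
 [290. 319.]]
t 39.9 pos [0.577  0.1873 0.1206] rot [3.1397 0.0048 3.0118] F [ 0.8 -0.4 -0.3] M [-0.06  0.05  0.05] w 0.0682 shift [-0.0276 -0.0005  0.0526  0.0002] depth 0.0187
```

>>> {"fn": "play_rows", "kwargs": {"commands": [[-0.01,0,0,0],[-0.02,0,0,0],[-0.03,-0.0005,0,0],[-0.03,-0.0005,0.01,0],[-0.03,-0.0005,0.02,0],[-0.03,-0.0005,0.03,0],[-0.03,-0.0005,0.04,0],[-0.03,-0.0005,0.045,0],[-0.03,-0.0005,0.048,0],[-0.03,-0.0005,0.05,0]], "gripper": 0}}

```text
time: 40.9
tool_pos: [0.605, 0.1826, 0.0677]
tool_rot: [-3.142, -0.0, 3.012]
contact_force: [-0.3, 0.4, -0.3]
grip_width: -0.0003
grip_force: 0.0
```

>>> {"fn": "play_rows", "kwargs": {"commands": [[0,0,0.002,0],[0,0,0.004,0],[0,0,0.006,0],[0,0,0.008,0],[0,0,0.0095,0],[0,0,0.011,0],[0,0,0.012,0],[0,0,0.013,0],[0,0,0.014,0],[0,0,0.015,0]]}}

```text
time: 41.9
tool_pos: [0.6053, 0.1825, 0.0528]
tool_rot: [3.142, 0.0, 3.012]
contact_force: [1.1, 0.0, 2.2]
grip_width: 0.0001
grip_force: 0.8
```

>>> {"fn": "play_rows", "kwargs": {"commands": [[0,0,0.0007,0],[0,0,0.0014,0],[0,0,0.0021,0],[0,0,0.0028,0],[0,0,0.0035,0],[0,0,0.0045,0],[0,0,0.0045,0],[0,0,0.0045,0],[0,0,0.0045,0],[0,0,0.0045,0]]}}

```text
time: 42.9
tool_pos: [0.6043, 0.1824, 0.05]
tool_rot: [-3.141, -0.001, 3.012]
contact_force: [-3.7, -1.3, 10.8]
grip_width: 0.0004
grip_force: 5.8
```

>>> {"fn": "play_rows", "kwargs": {"commands": [[0,0,-0.015,0],[0,0,-0.04,0],[0,0,-0.08,0],[0,0,-0.12,0],[-0.02,-0.02,-0.15,0],[-0.05,-0.05,-0.17,0],[-0.08,-0.08,-0.18,0],[-0.11,-0.11,-0.18,0],[-0.13,-0.13,-0.18,0],[-0.13,-0.13,-0.18,0]]}}

```text
time: 43.9
tool_pos: [0.7192, 0.0328, 0.2275]
tool_rot: [-3.14, 0.001, 3.008]
contact_force: [0.3, -0.0, 0.1]
grip_width: 0.0002
grip_force: 0.0
```

```bash
python3 - <<'E'
from fit import *
HN=[P+[0,0,.022] for P in H]
C={n:bot.read_camera(n) for n in("wrist","side","top")}
rows=[]
for k,p in(("housing_disc_center",[.589,-.118,-.02]),("housing_cross_center",[.579,.1865,-.13])):
    for n,c in C.items():
        u=proj(c,np.array([p[0],p[1],.036]))
        for r in bot.cut_out(k,n):
            if np.hypot(*(np.argwhere(r["pixels"]).mean(0)[::-1]-u))<15: x,f=fit([(c,r["pixels"])],HN,p); print(k,n,x.round(4),round(f)); break
    t=[]
    for n in("side","top"):
        c=C[n]; u=proj(c,np.array([p[0]+.01,p[1],.04])).astype(int); t.append(cv2.resize(c["color"][u[1]-35:u[1]+35,u[0]-48:u[0]+48],(400,292),interpolation=3))
    rows.append(np.hstack(t))
cv2.imwrite("pics/v10.png",np.vstack(rows))
E
```

```text
housing_disc_center wrist [ 0.5898 -0.1176 -0.0396] 519
housing_disc_center side [ 0.5926 -0.1173  0.0219] 108
housing_disc_center top [ 0.5922 -0.1162 -0.0628] 66
housing_cross_center side [ 0.5823  0.1867 -0.0606] 95
```

View pics/v10.png

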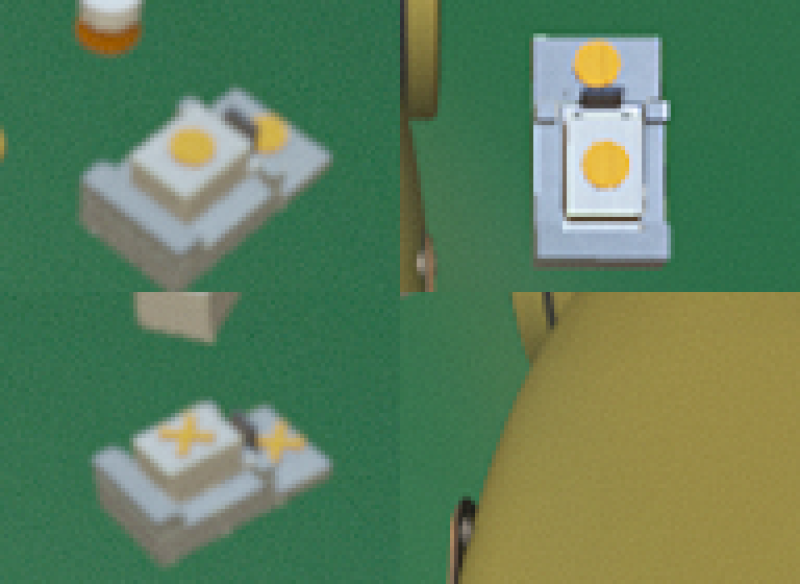

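Both housings lie flat, tags up, in the nests with the matching marks. The dark clips are closed over their ears at (240,125) and (245,430) in the composite. The arm is clear, so I'll hand the job in.

```bash
python3 -c "
from plant import bot
print(bot.read_state()['contact_force'],bot.close_job())"
```

```text
the job is handed in; nothing more can be done
[-0.18073861 -0.35130125 -0.69406276] None
```

I handed the job in at about 44 s: both tagged housings look flat and clipped in their matching nests, tags up, and nothing else was deliberately moved, but the hand-in returned no verdict.

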